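Pull the snug cap off the manifold port

ROBOT

A 6-joint arm with a two-finger parallel gripper is mounted at the origin on the work surface. World frame = base frame: x ahead of the robot, y to its left, z up, the work surface at z = 0. Lengths are in m, angles in rad, forces in N, time in s.
With the tool pointing down it reaches from about 0.325 to 0.9 m from the base axis. Payload 6.1 kg.
Tool frame: the origin (TCP) lies midway between the tips of the shut fingers; the grasp point (between the pads) lies 19 mm behind it; z points along the fingers, y is the line along which they close (so a half turn about z gives the same grasp; the last joint's range is limited). The gripper opens to 85 mm and grips with 20 to 120 N. Pads are 22 mm wide; open, the fingers measure 114 mm over their backs; the gripper's body (76 mm by 85 mm) begins 54 mm behind the grasp point. The pads swing forward as they close: fully open they stand 13 mm farther back than shut.
Start: joints at [-1.359, 0.22, 1.526, -0, 1.395, -0.126], TCP at [0.207, -0.59, 0.231] pointing down, gripper open.
Joint ranges: [-2.98, 2.98], [-0.91, 2.08], [0.09, 2.57], [-1.24, 4.39], [0.2, 2.65], [-2.68, 2.68]. Speed limits (rad/s): [2.57, 2.57, 3.01, 3.14, 3.14, 3.14].

INTERFACE

Orientations are given as a rotation vector (axis times angle).
In Python, from rig import bot gives the robot as it stands. The module is installed in compiled form; this text tells all that it offers.
- The arm moves only by the tool jog_arm, never from a script. Its argument "plan" is a list of rows, each an object with "claw": the gripper's target within -1 to 1 (shut at 1, half-way at 0, fully open at -1); "linear": the shift along the tool's x, y, z in cm, a list of three; "twist": the turn about the tool's z in degrees. A call has 1 to 10 rows; each row is the pose to reach, as a shift and turn from the pose commanded when the call began, along the tool's axes at that moment; what a row does not reach only later rows make up. A row lasts 1/12 s, in which the tool goes at most 41.7 mm and 7.16 degrees, less where a joint would pass 70% of its speed; a pose out of reach is approached as far as the arm can. A call with a gripper value outside its range is refused whole. The fingers move at their own pace and stop on an object; the grip force is fixed at half the most. Time passes only in rows, so rows that repeat a pose let the fingers close. It gives the time, the measured TCP pose, the force, the opening and the grip force at its end, in the units of the state.
- bot.state(): the state, without advancing time (a new reading comes with each control period).
- bot.grab_frame(name): name is "side" or "top"; returns a dict with "frame" (480x640x3 uint8, red, green, blue), "intrinsics" (3x3 intrinsics, pixels), "D" ([k1, k2, p1, p2, k3] as OpenCV has them; the pictures are not rectified), "rvec" (rotation vector, rad) and "tvec" (3), from world to camera coordinates, as OpenCV has them. Camera axes: x right, y down, z forward; pixel columns grow to the right and rows downward; lengths in m; the calibration is good to about 2 mm. A picture is of the moment at which its call begins. There is no depth.
- bot.sign_off(): hands the job in; it is judged then, once.
The state is a dict: "t": time; "qpos": joint angles; "dq": joint speeds; "tau": joint torques, N m; "position": TCP position; "eef_rot": TCP orientation; "ft_force": force on the tool from outside, world axes, zero at the start; "torque": the same for the moment, N m; "finger_gap": finger opening in m; "grasp_force": force on a finger pad.
Only numpy, scipy, OpenCV 4.12 (cv2) and the standard library are available. Lean on these libraries where they do the work, as an engineer would, in place of code of your own. Each camera call takes 0.05 s, during which the arm holds its last target. There are 200 camera calls.

TASK

With the steel cap puller, hook the fork under the rim of the black push-on cap on the aluminium block and pull straight up until the cap pops off; do not touch the cap with the fingers or the rest of the robot while it is on the block. Keeping the cap upright, set it down gently, open end down, in the grey tray, then stand the puller upright on its black rubber mat again, and leave the other things where they are.

Things in the scene. Friction and masses are not known exactly. Their poses are not given: they have to be found in the camera images.
- puller_grip (a point): Steel cap puller, loose, 0.22 kg, 116 mm tall, at first standing upright on its fork on the mat. Point at mid-section of its upright square handle (20 x 20 mm, spanning 46 to 116 mm above the puller's underside), 84 mm above the underside. z up along the handle; x the way the fork's open end points. Below the handle is a C-shaped frame, open to +x: bridge, spine and flat fork.
- puller_fork (a point): Middle of the fork's slot, straight below puller_grip, 2.5 mm above the underside; same axes. Fork 5 mm thick: two prongs 10 mm wide reaching x = 26 mm, slot 34 mm wide, open to +x, closed at x = -22 mm. Spine from x = -36 to -28 mm, 30 mm wide. Bridge over the slot, x = -36 to 12 mm, its underside 38 mm above the puller's underside.
- cap_center (a point): Black plastic push-on cap, loose, 40 g, round about z (up), 34 mm tall; point on its axis half-way up. From its open lower end: skirt 28 mm in diameter for 18 mm, rim 48 mm in diameter from 18 to 22 mm, head 34 mm in diameter to the top. At first its lower end is on the block's top face. The port grips it by friction: 8 to 18 N straight up, free after 13 mm.
- port: Fixed nipple, 15 mm in diameter and 14.5 mm tall, under the cap; origin on the block's top face, x and y as the block's.
- manifold: Fixed aluminium block, 80 (x) x 200 (y) x 45 (z) mm; origin at the centre of its underside, on the bench. Three places along its y (-60, 0, +60 mm): one, which varies, has the capped port; the others have steel hexagon plugs 16 mm tall, 34 mm in diameter, that stay. The fork's clear way in is along the block's x, from either long side.
- tray: Fixed shallow grey plastic tray, 130 x 130 mm, walls 3 mm thick, rim 7 mm above the bench, floor 3 mm above the bench; origin at the centre of its underside, on the bench.
- mat: Fixed black rubber mat, 120 x 120 mm, 4 mm thick, on which the puller stands; origin at the centre of its underside, on the bench.
- spanner_grip (a point): Loose steel spanner 160 mm long lying flat, a bystander; point on its handle.
- oil_center (a point): Loose oil can, 52 mm in diameter, 110 mm tall, a bystander; point at its centre.
- socket_center (a point): Loose steel socket, 32 mm in diameter, 42 mm tall, a bystander; point at its centre.
There are look-alikes about, which are no part of the job. Of the things like the mat, leave any that is green, turquoise or yellow; of the rest the larger one is meant.

How it is judged:
By the outcome, as a careful person would: the job done as asked, in the order asked, and still so for the second after the job is handed in, with the robot touching nothing.
It also fails if it takes over 62 s, if anything falls off the work surface, if the arm or the gripper's body presses on something with over 40 N, if the wrist force passes 120 N, or if a joint passes its speed limit or range.

## Working session

There is one attempt and no reset: what is moved stays moved. The work goes in short steps, Python scripts to look and compute and a tool call to move; the robot and the scene stay as the last step left them, time stands still between calls to the robot, and variables do not carry over. Pictures are saved under pics/ and viewed, at most 10 in all, crops included, and the job is handed in when it is done.

Besides the shell and the picture viewer there is one more tool, called after "Call:" as name(argument=value, ...), one argument or row to a line, values as JSON. jog_arm: Moves the arm, as the interface text tells. Its arguments: {"type":"object","properties":{"plan":{"type":"array","items":{"type":"object","properties":{"claw":{"type":"number"},"linear":{"type":"array","items":{"type":"number"}},"twist":{"type":"number"}}}}},"required":["plan"]}

```bash
mkdir -p pics; cat > h.py <<'E'
import numpy as np, cv2
from rig import bot
def grab(n,save=None):
    f=bot.grab_frame(n)
    if save: cv2.imwrite('pics/'+save,f['frame'][:,:,::-1])
    return f
def ray(f,px):
    K=np.array(f['intrinsics'],float);D=np.array(f['D'],float)
    R=cv2.Rodrigues(np.array(f['rvec'],float))[0];t=np.array(f['tvec'],float).reshape(3)
    u=cv2.undistortPoints(np.array(px,float).reshape(-1,1,2),K,D).reshape(-1,2)
    d=np.c_[u,np.ones(len(u))]@R
    return -R.T@t,d
def onz(f,px,z):
    c,d=ray(f,px); return c+d*((z-c[2])/d[:,2])[:,None]
def proj(f,P):
    return cv2.projectPoints(np.array(P,float).reshape(-1,3),np.array(f['rvec'],float),np.array(f['tvec'],float),np.array(f['intrinsics'],float),np.array(f['D'],float))[0].reshape(-1,2)
E
python3 - <<'E'
from h import *
a=grab('side','side0.png');b=grab('top','top0.png')
print(bot.state())
for f in(a,b): print(ray(f,[[320,240]]))
E
```

```text
{'t': 0.1, 'qpos': array([-1.35907492e+00,  2.21122412e-01,  1.52750416e+00, -9.07951595e-06,
        1.39465842e+00, -1.26116844e-01]), 'dq': array([ 0.00057459, -0.00063759, -0.00261026,  0.00049396,  0.00150909,
       -0.00135922]), 'tau': array([ 1.96123656e-03, -4.98238027e+01, -3.90545976e+01, -1.88259523e-04,
        5.65179944e-03,  2.49743658e-05]), 'position': array([ 0.2070262 , -0.58915271,  0.23032006]), 'eef_rot': array([-3.09521177e+00, -5.27873281e-01,  1.27704980e-04]), 'ft_force': array([-0.21317254, -0.3450382 , -0.06604456]), 'torque': array([ 0.00111714,  0.00788723, -0.03518828]), 'grasp_force': 0.0, 'finger_gap': 0.0849868329300384}
(array([ 0.3097977 , -1.22531694,  0.88113123]), array([[ 0.14835585,  0.81089472, -0.56610728]]))
(array([ 0.33498566, -0.08242044,  1.14149828]), array([[ 0.17955793, -0.01108945, -0.98377147]]))
```

View pics/top0.png

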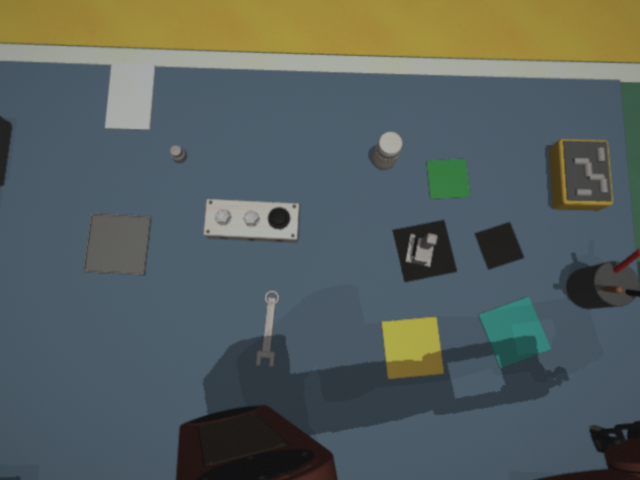

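View pics/side0.png

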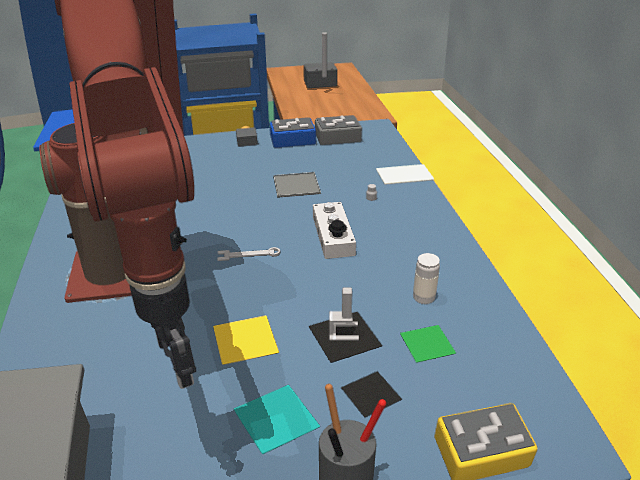

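Top view (image up = +x, right = −y). The puller stands on the larger black mat at (424,250). Mat look-alikes are small black (499,245), green (448,179), yellow (412,347) and turquoise (515,330). The capped port is at (279,217), plugs at (223,216) and (251,218), tray at (118,244), spanner at (268,330), oil can at (388,150), socket at (178,153). I choose the larger black mat and check it in one close crop.

```bash
python3 - <<'E'
from h import *
a=cv2.imread('pics/side0.png');b=cv2.imread('pics/top0.png')
A=cv2.resize(a[275:365,300:390],(400,400),interpolation=2);
B=cv2.resize(b[215:285,385:465],(400,350),interpolation=2);B=cv2.copyMakeBorder(B,0,50,0,0,0)
C=cv2.resize(b[190:250,195:310],(400,208),interpolation=2);D=cv2.resize(a[190:270,300:370],(175,200),interpolation=2);
E=np.zeros((200,400,3),np.uint8) 
o=np.hstack([A,B]);p=np.zeros((200,800,3),np.uint8);p[:,:400]=C[:200];p[:,400:575]=D
cv2.imwrite('pics/crop.png',np.vstack([o,p]))
f=grab('top');im=f['frame'];hsv=cv2.cvtColor(im,cv2.COLOR_RGB2HSV)
def blobs(m,x0,x1,y0,y1,amin,z,name):
    k=np.zeros_like(m);k[y0:y1,x0:x1]=m[y0:y1,x0:x1]
    for c in cv2.findContours(k,0,1)[0]:
        if cv2.contourArea(c)>amin:
            r=cv2.boxPoints(cv2.minAreaRect(c));P=onz(f,r,z)
            e=P[1]-P[0];e2=P[2]-P[1]
            print(name,cv2.minAreaRect(c)[0],'ctr',P.mean(0).round(4),'sides',np.linalg.norm(e).round(4),np.linalg.norm(e2).round(4),'ang',np.degrees(np.arctan2(e[1],e[0])).round(1))
g=im.max(2)
blobs((g<45).astype(np.uint8)*255,385,465,210,290,300,.004,'mat')
blobs((g>120).astype(np.uint8)*255,195,310,190,250,500,.045,'manifold')
blobs((g<60).astype(np.uint8)*255,260,295,200,235,80,.079,'captop')
print(im[244,118],im[244,70])
s=(hsv[:,:,1]<60).astype(np.uint8)*255
blobs(s,75,165,200,290,500,.006,'tray')
print('clear')
E
```

```text
mat (424.2190246582031, 250.449462890625) ctr [ 0.5256 -0.3265  0.004 ] sides 0.1179 0.1182 ang -75.4
manifold (250.94509887695312, 218.6344451904297) ctr [0.5781 0.054  0.045 ] sides 0.0798 0.2008 ang 1.0
captop (278.5, 217.5) ctr [ 0.5743 -0.007   0.079 ] sides 0.0396 0.0405 ang -88.4
[95 95 91] [ 76  93 105]
tray (116.66207122802734, 243.55517578125) ctr [0.5238 0.3474 0.006 ] sides 0.1372 0.1409 ang 1.5
clear
```

View pics/crop.png

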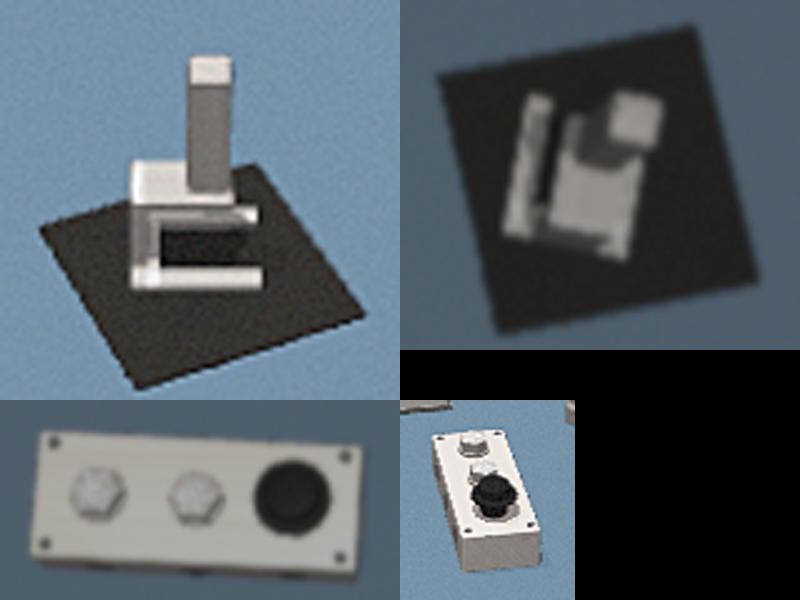

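The crops confirm the choice. The puller stands on the larger black mat with its spine toward the robot and the fork open toward about +x, turned slightly to −y. The cap is at the block's −y end. Next I refine the puller yaw, handle position and cap centre.

```bash
python3 - <<'E'
from h import *
t=grab('top');s=grab('side')
im=t['frame'];g=im.max(2)
m=np.zeros_like(g);m[222:275,402:448]=(g[222:275,402:448]>95)*255
n,l,st,ce=cv2.connectedComponentsWithStats(m)
for i in range(1,n):
    if st[i,4]>8: print(st[i],ce[i].round(1))
# print the patch coarse
for r in range(228,272): print(r,' '.join('%3d'%v for v in g[r,402:446:1]))
# two-view handle top
c1,d1=ray(t,[[432.4,239.4]]);c2,d2=ray(s,[[347.2,290.7]])
A=np.c_[d1[0],-d2[0]];k=np.linalg.lstsq(A,c2-c1,rcond=None)[0]
print('handle2v',(c1+d1[0]*k[0]).round(4),(c2+d2[0]*k[1]).round(4),'plane',onz(t,[[432.4,239.4]],.12).round(4))
# cap rim
m=np.zeros_like(g);m[200:236,262:298]=(g[200:236,262:298]<80)*255
c=max(cv2.findContours(m,0,1)[0],key=cv2.contourArea)
e=cv2.fitEllipse(c);print('rim px',e,'at .066',onz(t,[e[0]],.066).round(4))
P=onz(t,[[e[0][0]-e[1][1]/2,e[0][1]],[e[0][0]+e[1][1]/2,e[0][1]]],.066);print('diam',np.linalg.norm(P[0]-P[1]))
E
```

```text
[402 222  24   5  70] [410.3 223.3]
[446 222   2   7  11] [446.6 224.5]
[406 234   9  28 113] [409.7 248.6]
[427 234  10  10  88] [431.5 238.5]
[415 244  18  23 251] [423.7 254.7]
228  55  51  48  45  38  34  34  34  36  33  33  35  32  32  33  33  34  33  33  34  33  33  32  34  33  33  33  33  33  33  32  32  34  31  34  34  34  32  32  32  35  34  34  41
229  35  35  35  33  32  31  32  33  33  34  34  33  33  32  33  32  32  33  34  32  31  32  30  33  33  33  32  32  33  33  33  34  32  33  34  33  32  33  33  32  33  33  34  37
230  34  33  34  34  33  33  33  35  32  34  31  32  33  31  33  33  31  33  34  33  31  31  32  32  32  33  32  33  33  33  33  33  33  32  34  34  34  33  33  33  33  33  33  34
231  32  32  33  33  33  33  34  33  33  33  33  32  32  32  34  34  34  34  32  32  31  30  32  32  31  31  33  33  33  34  34  33  32  33  34  34  32  33  35  35  34  32  34  34
232  33  33  34  33  33  34  33  32  34  35  35  34  34  32  34  32  32  33  34  32  31  33  31  32  31  34  43  47  44  39  36  34  33  32  33  32  34  34  33  35  33  33  33  33
233  33  33  31  33 
[... 6563 characters left out ...]
  33  34  32  33  34  32  34  32  32  34  32  34  33  33  34  33  33  33  33
270  40  32  33  33  32  31  32  33  31  32  32  31  33  33  33  33  34  33  34  32  33  34  33  33  33  34  32  34  32  32  32  32  35  32  33  33  34  33  34  33  33  33  32  32
271  46  33  31  33  33  33  33  33  32  34  33  32  34  33  32  33  34  34  34  33  34  33  33  34  33  32  33  33  33  33  33  34  33  34  34  32  33  34  33  35  34  33  33  33
handle2v [ 0.5292 -0.3192  0.1162] [ 0.531  -0.3193  0.1166] plane [[ 0.5284 -0.3183  0.12  ]]
rim px ((278.5315246582031, 217.82952880859375), (20.035411834716797, 20.515897750854492), 77.977294921875) at .066 [[ 0.5765 -0.0062  0.066 ]]
diam 0.04310222361171193
```

```bash
cat >> h.py <<'E'
def totool(target,yaw=None):
    s=bot.state();R=cv2.Rodrigues(s['eef_rot'])[0]
    tx=np.degrees(np.arctan2(R[1,0],R[0,0]))
    print('pos',s['position'].round(4),'yaw',tx.round(2),'linear cm',((R.T@(np.array(target)-s['position']))*100).round(2),'twist',None if yaw is None else round(tx-yaw,2),'F',s['ft_force'].round(1),'t',round(s['t'],2),'gap',round(s['finger_gap'],4))
E
python3 - <<'E'
from h import *
t=grab('top')
p=onz(t,[[409,238.5],[405,259.5]],.005);v=p[0]-p[1];print('yaw prong',np.degrees(np.arctan2(v[1],v[0])))
p=onz(t,[[416,247],[413.9,257.5]],.046);v=p[0]-p[1];print('yaw bridge',np.degrees(np.arctan2(v[1],v[0])))
h=onz(t,[[431.5,238.5]],.12)[0];print(h)
totool([h[0],h[1],.15],-10.5);totool([h[0],h[1],.069],-10.5)
E
```

```text
yaw prong -11.099823750928316
yaw bridge -11.789033285499743
[ 0.53022363 -0.31654141  0.12      ]
pos [ 0.2071 -0.5895  0.2309] yaw 19.36 linear cm [ 39.53 -15.04   8.11] twist 29.86 F [-0.6  0.5 -0.8] t 0.3 gap 0.0856
pos [ 0.2071 -0.5895  0.2309] yaw 19.36 linear cm [ 39.53 -15.03  16.21] twist 29.86 F [-0.6  0.5 -0.8] t 0.3 gap 0.0856
```

Call:
jog_arm(
  plan=[
    {"claw": -1,"linear": [4,-1.5,0],"twist": 6},
    {"claw": -1,"linear": [8,-3,0],"twist": 12},
    {"claw": -1,"linear": [12,-4.5,0],"twist": 18},
    {"claw": -1,"linear": [16,-6,0],"twist": 24},
    {"claw": -1,"linear": [20,-7.6,0],"twist": 30.6},
    {"claw": -1,"linear": [24,-9.1,0],"twist": 30.6},
    {"claw": -1,"linear": [28,-10.6,0],"twist": 30.6},
    {"claw": -1,"linear": [32,-12.1,0],"twist": 30.6},
    {"claw": -1,"linear": [36,-13.6,0],"twist": 30.6},
    {"claw": -1,"linear": [39.5,-15,2],"twist": 30.6},
  ],
)

```text
t: 1.13
position: [0.5262, -0.3229, 0.219]
eef_rot: [3.123, -0.307, 0.009]
ft_force: [0.7, -0.9, 0.9]
finger_gap: 0.0856
grasp_force: 0.0
```

Call:
jog_arm(
  plan=[
    {"claw": -1,"linear": [0,0,0],"twist": 0},
    {"claw": -1,"linear": [0,0,0],"twist": 0},
    {"claw": -1,"linear": [0,0,0],"twist": 0},
  ],
)

```text
t: 1.38
position: [0.5227, -0.3234, 0.2151]
eef_rot: [3.126, -0.306, -0.001]
ft_force: [0.4, 0.2, 0.2]
finger_gap: 0.0858
grasp_force: 0.0
```

```bash
python3 - <<'E'
from h import *
totool([.530,-.3175,.130],-11.2);totool([.530,-.3175,.069],-11.2)
E
```

```text
pos [ 0.5227 -0.3234  0.2151] yaw -11.19 linear cm [ 0.61 -0.73  8.51] twist 0.01 F [0.4 0.2 0.2] t 1.38 gap 0.0858
pos [ 0.5227 -0.3234  0.2151] yaw -11.19 linear cm [ 0.61 -0.73 14.61] twist 0.01 F [0.4 0.2 0.2] t 1.38 gap 0.0858
```

Call:
jog_arm(
  plan=[
    {"claw": -1,"linear": [0.3,-0.4,2],"twist": 0},
    {"claw": -1,"linear": [0.6,-0.7,5],"twist": 0},
    {"claw": -1,"linear": [0.6,-0.7,6.5],"twist": 0},
    {"claw": -1,"linear": [0.6,-0.7,6.5],"twist": 0},
    {"claw": -1,"linear": [0.6,-0.7,6.5],"twist": 0},
    {"claw": -1,"linear": [0.6,-0.7,6.5],"twist": 0},
  ],
)

```text
t: 1.88
position: [0.5302, -0.3195, 0.1521]
eef_rot: [3.125, -0.31, 0.003]
ft_force: [-0.3, 0.7, -0.2]
finger_gap: 0.0855
grasp_force: 0.0
```

```bash
python3 - <<'E'
from h import *
totool([.530,-.3175,.069],-11.2)
t=grab('top','top1.png');s=grab('side','side1.png')
a=cv2.resize(s['frame'][200:350,270:420],(400,400));b=cv2.resize(t['frame'][180:300,360:480],(400,400))
cv2.imwrite('pics/c1.png',np.hstack([a,b])[:,:,::-1])
E
```

```text
pos [ 0.5302 -0.3195  0.1521] yaw -11.34 linear cm [-0.08 -0.2   8.31] twist -0.14 F [-0.3  0.7 -0.2] t 1.88 gap 0.0855
```

View pics/c1.png

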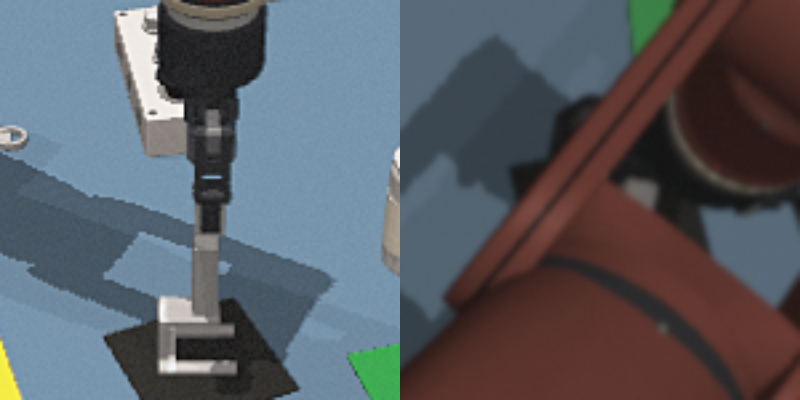

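The crop shows the fingers above the handle (side crop column ~210, handle ~207); the arm hides the puller from the top camera. I lower and grip.

Call:
jog_arm(
  plan=[
    {"claw": -1,"linear": [-0.1,-0.2,3],"twist": 0},
    {"claw": -1,"linear": [-0.1,-0.2,6],"twist": 0},
    {"claw": -1,"linear": [-0.1,-0.2,8.2],"twist": 0},
    {"claw": -1,"linear": [-0.1,-0.2,8.2],"twist": 0},
    {"claw": -1,"linear": [-0.1,-0.2,8.2],"twist": 0},
    {"claw": 0.3,"linear": [-0.1,-0.2,8.2],"twist": 0},
    {"claw": 0.3,"linear": [-0.1,-0.2,8.2],"twist": 0},
    {"claw": 0.3,"linear": [-0.1,-0.2,8.2],"twist": 0},
    {"claw": 0.3,"linear": [-0.1,-0.2,8.2],"twist": 0},
    {"claw": 0.3,"linear": [-0.1,-0.2,8.2],"twist": 0},
  ],
)

```text
t: 2.82
position: [0.5301, -0.316, 0.0694]
eef_rot: [3.126, -0.308, 0.002]
ft_force: [0.2, -0.0, -0.3]
finger_gap: 0.0302
grasp_force: 0.0
```

Call:
jog_arm(
  plan=[
    {"claw": 0.5,"linear": [0,0,0],"twist": 0},
    {"claw": 0.7,"linear": [0,0,0],"twist": 0},
    {"claw": 0.8,"linear": [0,0,0],"twist": 0},
    {"claw": 1,"linear": [0,0,0],"twist": 0},
    {"claw": 1,"linear": [0,0,0],"twist": 0},
    {"claw": 1,"linear": [0,0,0],"twist": 0},
    {"claw": 1,"linear": [0,0,0],"twist": 0},
    {"claw": 1,"linear": [0,0,0],"twist": 0},
  ],
)

```text
t: 3.48
position: [0.5298, -0.3158, 0.0688]
eef_rot: [3.126, -0.308, 0.001]
ft_force: [-0.8, 0.5, 6.0]
finger_gap: 0.0188
grasp_force: 59.1
```

```bash
python3 - <<'E'
from h import *
totool([.530,-.3175,.069],-11.2)
s=bot.state();print(s['grasp_force'],s['finger_gap'])
E
```

```text
pos [ 0.5298 -0.3158  0.0688] yaw -11.25 linear cm [ 0.05  0.16 -0.02] twist -0.05 F [-0.8  0.5  6. ] t 3.48 gap 0.0188
59.13000226020813 0.01884957969492399
```

Call:
jog_arm(
  plan=[
    {"claw": 1,"linear": [0,0,-1],"twist": 0},
    {"claw": 1,"linear": [0,0,-3],"twist": 0},
    {"claw": 1,"linear": [0,0,-5],"twist": 0},
    {"claw": 1,"linear": [0,0,-7],"twist": -3},
    {"claw": 1,"linear": [0,0,-8],"twist": -6},
    {"claw": 1,"linear": [0,0,-8],"twist": -9},
    {"claw": 1,"linear": [0,0,-8],"twist": -12.3},
    {"claw": 1,"linear": [0,0,-8],"twist": -12.3},
    {"claw": 1,"linear": [0,0,-8],"twist": -12.3},
    {"claw": 1,"linear": [0,0,-8],"twist": -12.3},
  ],
)

```text
t: 4.32
position: [0.5291, -0.3153, 0.1477]
eef_rot: [-3.141, -0.026, 0.002]
ft_force: [-0.5, 0.6, -1.4]
finger_gap: 0.0191
grasp_force: 58.9
```

```bash
python3 - <<'E'
from h import *
totool([.48,-.006,.135],1)
E
```

```text
pos [ 0.5291 -0.3153  0.1477] yaw 0.96 linear cm [ -4.39 -31.01   1.3 ] twist -0.04 F [-0.5  0.6 -1.4] t 4.32 gap 0.0191
```

Call:
jog_arm(
  plan=[
    {"claw": 1,"linear": [-1.5,-2,0],"twist": 0},
    {"claw": 1,"linear": [-3,-5,0],"twist": 0},
    {"claw": 1,"linear": [-4.4,-8.5,0],"twist": 0},
    {"claw": 1,"linear": [-4.4,-12,0],"twist": 0},
    {"claw": 1,"linear": [-4.4,-15.5,0],"twist": 0},
    {"claw": 1,"linear": [-4.4,-19,0],"twist": 0},
    {"claw": 1,"linear": [-4.4,-22.5,0],"twist": 0},
    {"claw": 1,"linear": [-4.4,-26,0],"twist": 0},
    {"claw": 1,"linear": [-4.4,-29,0],"twist": 0},
    {"claw": 1,"linear": [-4.4,-31,0],"twist": 0},
  ],
)

```text
t: 5.15
position: [0.4791, -0.0038, 0.1481]
eef_rot: [-3.141, -0.029, 0.001]
ft_force: [0.5, 0.4, -1.6]
finger_gap: 0.0195
grasp_force: 59.4
```

Call:
jog_arm(
  plan=[
    {"claw": 1,"linear": [0,0,0],"twist": 0},
    {"claw": 1,"linear": [0,0,0],"twist": 0},
    {"claw": 1,"linear": [0,0,0],"twist": 0},
    {"claw": 1,"linear": [0,0,0],"twist": 0},
  ],
)

```text
t: 5.48
position: [0.4799, -0.0074, 0.1482]
eef_rot: [3.141, 0.027, -0.0]
ft_force: [0.9, -0.9, -2.3]
finger_gap: 0.0188
grasp_force: 59.4
```

```bash
python3 - <<'E'
from h import *
totool([.48,-.006,.116],1)
t=grab('top','top2.png');s=grab('side','side2.png')
a=cv2.resize(s['frame'][170:290,270:390],(400,400),interpolation=2);b=cv2.resize(t['frame'][180:300,200:320],(400,400),interpolation=2)
cv2.imwrite('pics/c2.png',np.hstack([a,b])[:,:,::-1])
E
```

```text
pos [ 0.4799 -0.0074  0.1482] yaw 0.98 linear cm [ 0.01 -0.14  3.22] twist -0.02 F [ 0.9 -0.9 -2.3] t 5.48 gap 0.0188
```

View pics/c2.png

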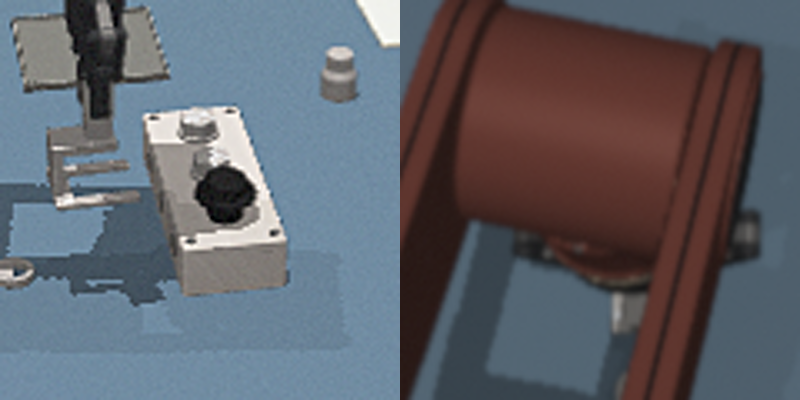

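Side crop: the fork is level and behind the block, near prong tip at about (135,198) and far one at (125,165), opening toward the cap at (225,195). The top view is blocked by the arm. I lower to fork height and compare prong and cap in the side view.

Call:
jog_arm(
  plan=[
    {"claw": 1,"linear": [0,0,1],"twist": 0},
    {"claw": 1,"linear": [0,-0.1,2.2],"twist": 0},
    {"claw": 1,"linear": [0,-0.1,3.2],"twist": 0},
    {"claw": 1,"linear": [0,-0.1,3.2],"twist": 0},
    {"claw": 1,"linear": [0,-0.1,3.2],"twist": 0},
    {"claw": 1,"linear": [0,-0.1,3.2],"twist": 0},
  ],
)

```text
t: 6.08
position: [0.4799, -0.0057, 0.1163]
eef_rot: [3.141, 0.028, -0.0]
ft_force: [-0.5, -0.3, -2.5]
finger_gap: 0.0193
grasp_force: 59.4
```

```bash
python3 - <<'E'
from h import *
totool([.578,-.006,.116],1)
s=grab('side','side3.png');st=bot.state();p=st['position']
im=s['frame'];g=im.max(2)
c,sn=np.cos(np.radians(1)),np.sin(np.radians(1))
def W(q): q=np.array(q,float); return np.c_[p[0]+c*q[:,0]-sn*q[:,1],p[1]+sn*q[:,0]+c*q[:,1],p[2]-.0648+q[:,2]]
N=['tipnear_bot_out','tipnear_top_out','tipnear_top_in','spine near bot']
for n,u in zip(N,proj(s,W([[.026,-.027,0],[.026,-.027,.005],[.026,-.017,.005],[-.036,-.027,0]]))): print(n,u.round(1))
# cap predicted with axis (x,y)
for X,Y in [(.578,-.006),(.578,-.009),(.575,-.006)]:
    a=np.linspace(0,2*np.pi,60)
    r=proj(s,np.vstack([np.c_[X+.024*np.cos(a),Y+.024*np.sin(a),0*a+z] for z in(.063,.067)]))
    tp=proj(s,np.c_[X+.017*np.cos(a),Y+.017*np.sin(a),0*a+.079])
    bt=proj(s,np.c_[X+.014*np.cos(a),Y+.014*np.sin(a),0*a+.045])
    print(X,Y,'rim cols',r[:,0].min().round(1),r[:,0].max().round(1),'top row',tp[:,1].min().round(1),'bottom row',bt[:,1].max().round(1))
m=np.zeros_like(g);m[205:250,318:360]=(g[205:250,318:360]<70)*255
n,l,stt,ce=cv2.connectedComponentsWithStats(m);i=1+np.argmax(stt[1:,4]);print('meas',stt[i],ce[i])
cv2.imwrite('pics/c3.png',cv2.resize(im[195:265,275:365],(800,622),interpolation=cv2.INTER_NEAREST)[:600,:,::-1])
E
```

```text
pos [ 0.4799 -0.0057  0.1163] yaw 1.04 linear cm [9.8  0.21 0.03] twist 0.04 F [-0.5 -0.3 -2.5] t 6.08 gap 0.0193
tipnear_bot_out [311.5 239.7]
tipnear_top_out [311.5 238. ]
tipnear_top_in [310.7 235.8]
spine near bot [286.7 242.7]
0.578 -0.006 rim cols 328.0 347.1 top row 218.2 bottom row 236.3
0.578 -0.009 rim cols 328.3 347.4 top row 218.9 bottom row 236.9
0.575 -0.006 rim cols 326.9 346.0 top row 218.4 bottom row 236.4
meas [329 220  18  17 220] [337.01818182 227.86363636]
```

View pics/c3.png

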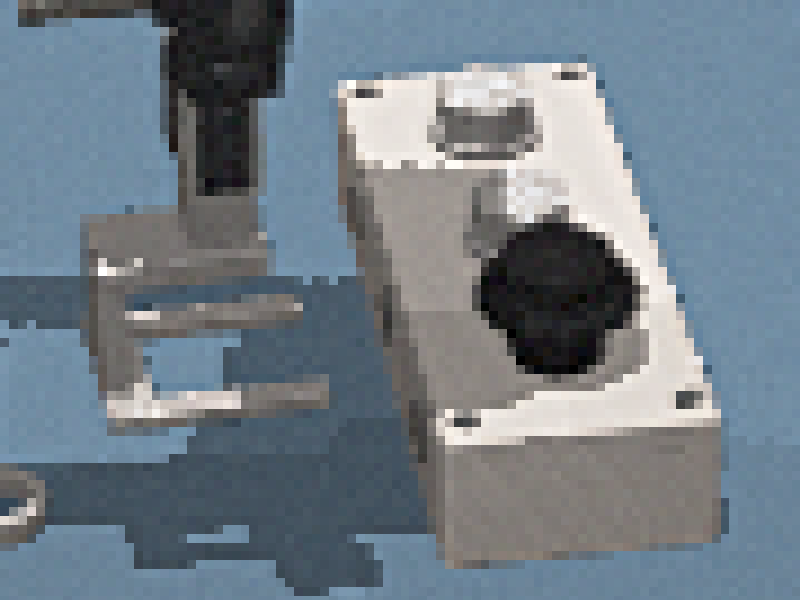

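Near prong tip lies at about (311.4,240.5), predicted (311.5,239.7); the cap's rim spans columns 328.5–346.5 and is also about 0.6 px lower than predicted. The bias is the same for both, so they are aligned with each other. I slide the fork in.

Call:
jog_arm(
  plan=[
    {"claw": 1,"linear": [1,0.1,0],"twist": 0},
    {"claw": 1,"linear": [2.5,0.2,0],"twist": 0},
    {"claw": 1,"linear": [4,0.2,0],"twist": 0},
    {"claw": 1,"linear": [5,0.2,0],"twist": 0},
    {"claw": 1,"linear": [6,0.2,0],"twist": 0},
    {"claw": 1,"linear": [6,0.2,0],"twist": 0},
    {"claw": 1,"linear": [6,0.2,0],"twist": 0},
  ],
)

```text
t: 6.72
position: [0.5406, -0.0065, 0.1166]
eef_rot: [3.141, 0.029, 0.001]
ft_force: [1.2, -0.4, -1.9]
finger_gap: 0.0194
grasp_force: 59.5
```

```bash
python3 - <<'E'
from h import *
totool([.578,-.006,.116],1)
E
```

```text
pos [ 0.5406 -0.0065  0.1166] yaw 1.07 linear cm [3.74 0.02 0.06] twist 0.07 F [ 1.2 -0.4 -1.9] t 6.72 gap 0.0194
```

Call:
jog_arm(
  plan=[
    {"claw": 1,"linear": [0.7,0,0],"twist": 0},
    {"claw": 1,"linear": [1.4,0,0],"twist": 0},
    {"claw": 1,"linear": [2.1,0,0],"twist": 0},
    {"claw": 1,"linear": [2.8,0,0],"twist": 0},
    {"claw": 1,"linear": [3.4,0,0],"twist": 0},
    {"claw": 1,"linear": [3.7,0,0],"twist": 0},
    {"claw": 1,"linear": [3.7,0,0],"twist": 0},
    {"claw": 1,"linear": [3.7,0,0],"twist": 0},
  ],
)

```text
t: 7.38
position: [0.5768, -0.0057, 0.116]
eef_rot: [-3.141, -0.029, 0.001]
ft_force: [-0.0, -0.1, -2.3]
finger_gap: 0.0192
grasp_force: 59.5
```

```bash
python3 - <<'E'
from h import *
totool([.578,-.006,.116],1)
s=grab('side');cv2.imwrite('pics/c4.png',cv2.resize(s['frame'][185:265,295:385],(675,600),interpolation=cv2.INTER_NEAREST)[:,:,::-1])
E
```

```text
pos [ 0.5768 -0.0057  0.116 ] yaw 1.06 linear cm [0.12 0.03 0.  ] twist 0.06 F [-0.  -0.1 -2.3] t 7.38 gap 0.0192
```

View pics/c4.png

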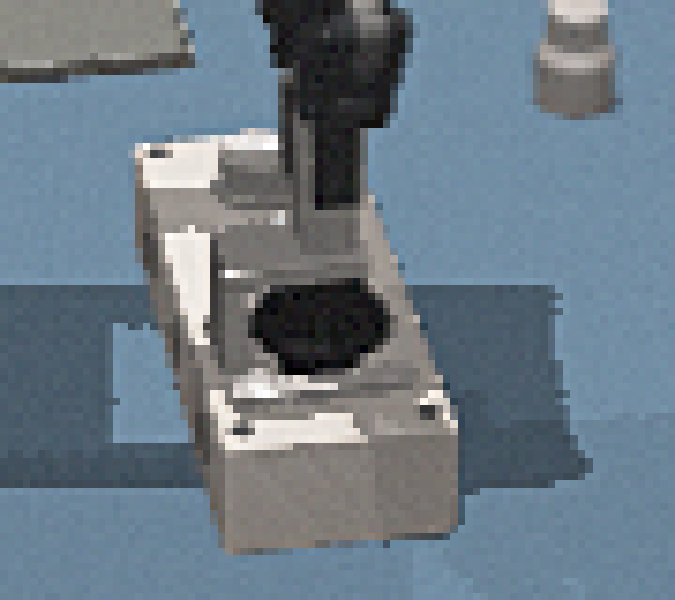

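Crop: the cap (about (320,325)) sits inside the slot under the bridge, with the near prong in front of it at row ~385 and no force readings. I pull straight up.

Call:
jog_arm(
  plan=[
    {"claw": 1,"linear": [0,0,-0.3],"twist": 0},
    {"claw": 1,"linear": [0,0,-0.5],"twist": 0},
    {"claw": 1,"linear": [0,0,-0.7],"twist": 0},
    {"claw": 1,"linear": [0,0,-0.9],"twist": 0},
    {"claw": 1,"linear": [0,0,-1.1],"twist": 0},
    {"claw": 1,"linear": [0,0,-1.3],"twist": 0},
  ],
)

```text
t: 7.93
position: [0.5761, -0.0056, 0.128]
eef_rot: [-3.141, -0.029, 0.003]
ft_force: [4.0, -0.4, -14.1]
finger_gap: 0.0196
grasp_force: 59.1
```

Call:
jog_arm(
  plan=[
    {"claw": 1,"linear": [0,0,-0.2],"twist": 0},
    {"claw": 1,"linear": [0,0,-0.4],"twist": 0},
    {"claw": 1,"linear": [0,0,-0.6],"twist": 0},
    {"claw": 1,"linear": [0,0,-0.8],"twist": 0},
    {"claw": 1,"linear": [0,0,-1.0],"twist": 0},
    {"claw": 1,"linear": [0,0,-1.2],"twist": 0},
    {"claw": 1,"linear": [0,0,-1.5],"twist": 0},
    {"claw": 1,"linear": [0,0,-1.8],"twist": 0},
    {"claw": 1,"linear": [0,0,-2.1],"twist": 0},
    {"claw": 1,"linear": [0,0,-2.1],"twist": 0},
  ],
)

```text
t: 8.77
position: [0.5774, -0.0058, 0.1514]
eef_rot: [3.141, 0.029, 0.002]
ft_force: [0.0, -0.5, -2.3]
finger_gap: 0.0193
grasp_force: 60.5
```

```bash
python3 - <<'E'
from h import *
totool([.578,-.006,.170],1)
s=grab('side');cv2.imwrite('pics/c5.png',cv2.resize(s['frame'][165:265,295:385],(540,600),interpolation=cv2.INTER_NEAREST)[:,:,::-1])
E
```

```text
pos [ 0.5774 -0.0058  0.1514] yaw 1.05 linear cm [ 0.06  0.02 -1.86] twist 0.05 F [ 0.  -0.5 -2.3] t 8.77 gap 0.0193
```

View pics/c5.png

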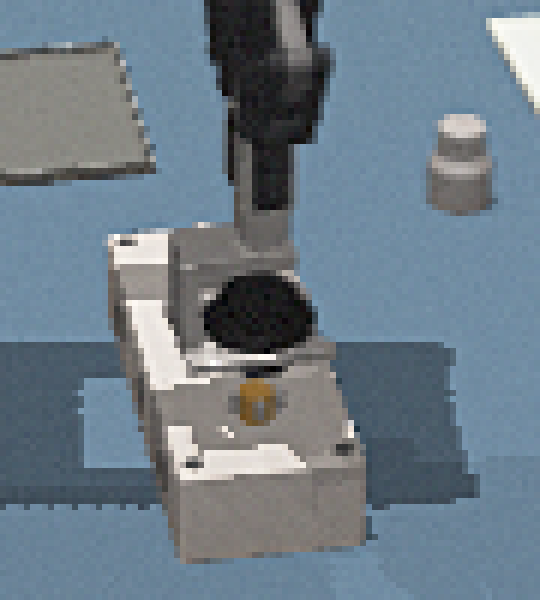

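The cap is off the port (amber nipple visible at (258,400)) and sits upright on the fork at (262,315). I lift a little and carry it slowly to the tray.

Call:
jog_arm(
  plan=[
    {"claw": 1,"linear": [0,0,-0.3],"twist": 0},
    {"claw": 1,"linear": [0,0,-0.8],"twist": 0},
    {"claw": 1,"linear": [0,-0.2,-1.4],"twist": 0},
    {"claw": 1,"linear": [0,-0.6,-1.8],"twist": 0},
    {"claw": 1,"linear": [0,-1.1,-2.0],"twist": 0},
    {"claw": 1,"linear": [0,-1.8,-2.0],"twist": 0},
    {"claw": 1,"linear": [0,-2.6,-2.0],"twist": 0},
    {"claw": 1,"linear": [0,-3.5,-2.0],"twist": 0},
    {"claw": 1,"linear": [0,-4.5,-2.0],"twist": 0},
    {"claw": 1,"linear": [0,-5.5,-2.0],"twist": 0},
  ],
)

```text
t: 9.65
position: [0.5755, 0.0506, 0.1699]
eef_rot: [-3.141, -0.029, 0.001]
ft_force: [0.1, -0.3, -2.9]
finger_gap: 0.0195
grasp_force: 60.5
```

Call:
jog_arm(
  plan=[
    {"claw": 1,"linear": [-0.1,-1.2,0],"twist": 0},
    {"claw": 1,"linear": [-0.3,-2.6,0],"twist": 0},
    {"claw": 1,"linear": [-0.5,-4.1,0],"twist": 0},
    {"claw": 1,"linear": [-0.7,-5.6,0],"twist": 0},
    {"claw": 1,"linear": [-0.95,-7.2,0],"twist": 0},
    {"claw": 1,"linear": [-1.2,-8.8,0],"twist": 0},
    {"claw": 1,"linear": [-1.45,-10.4,0],"twist": 0},
    {"claw": 1,"linear": [-1.7,-12.0,0],"twist": 0},
    {"claw": 1,"linear": [-1.95,-13.6,0],"twist": 0},
    {"claw": 1,"linear": [-2.2,-15.2,0],"twist": 0},
  ],
)

```text
t: 10.48
position: [0.5503, 0.2027, 0.1702]
eef_rot: [-3.141, -0.03, 0.0]
ft_force: [0.2, -0.1, -2.4]
finger_gap: 0.0194
grasp_force: 60.5
```

Call:
jog_arm(
  plan=[
    {"claw": 1,"linear": [-0.25,-1.6,0],"twist": 0},
    {"claw": 1,"linear": [-0.5,-3.2,0],"twist": 0},
    {"claw": 1,"linear": [-0.75,-4.8,0],"twist": 0},
    {"claw": 1,"linear": [-1.0,-6.4,0],"twist": 0},
    {"claw": 1,"linear": [-1.25,-7.9,0],"twist": 0},
    {"claw": 1,"linear": [-1.5,-9.4,0],"twist": 0},
    {"claw": 1,"linear": [-1.7,-10.8,0],"twist": 0},
    {"claw": 1,"linear": [-1.9,-12.0,0],"twist": 0},
    {"claw": 1,"linear": [-2.1,-13.0,0],"twist": 0},
    {"claw": 1,"linear": [-2.2,-13.8,0],"twist": 0},
  ],
)

```text
t: 11.32
position: [0.526, 0.3397, 0.1702]
eef_rot: [3.141, 0.03, -0.0]
ft_force: [0.5, 0.3, -2.6]
finger_gap: 0.0193
grasp_force: 60.5
```

Call:
jog_arm(
  plan=[
    {"claw": 1,"linear": [-0.1,-0.5,0],"twist": 0},
    {"claw": 1,"linear": [-0.2,-0.8,0],"twist": 0},
    {"claw": 1,"linear": [-0.2,-0.8,0],"twist": 0},
    {"claw": 1,"linear": [-0.2,-0.8,0],"twist": 0},
    {"claw": 1,"linear": [-0.2,-0.8,0],"twist": 0},
  ],
)

```text
t: 11.73
position: [0.5245, 0.3458, 0.1703]
eef_rot: [3.141, 0.028, -0.0]
ft_force: [-0.1, -0.3, -2.2]
finger_gap: 0.0195
grasp_force: 60.6
```

```bash
python3 - <<'E'
from h import *
totool([.524,.347,.081],1)
s=grab('side');
a=cv2.resize(s['frame'][125:225,255:345],(540,600),interpolation=cv2.INTER_NEAREST);cv2.imwrite('pics/c6.png',a[:,:,::-1])
E
```

```text
pos [0.5245 0.3458 0.1703] yaw 1.02 linear cm [-0.05 -0.12  8.93] twist 0.02 F [-0.1 -0.3 -2.2] t 11.73 gap 0.0195
```

View pics/c6.png

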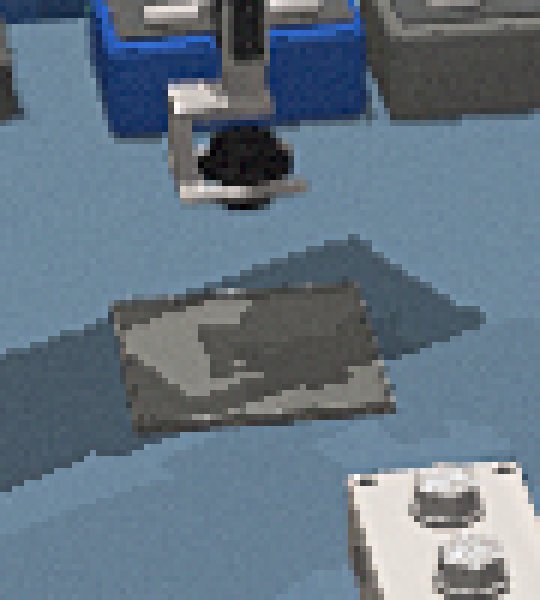

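The cap (245,160) is still upright on the fork above the tray (about (255,358)). I lower it slowly.

Call:
jog_arm(
  plan=[
    {"claw": 1,"linear": [0,0,0.3],"twist": 0},
    {"claw": 1,"linear": [0,0,0.8],"twist": 0},
    {"claw": 1,"linear": [0,-0.1,1.6],"twist": 0},
    {"claw": 1,"linear": [0,-0.1,2.5],"twist": 0},
    {"claw": 1,"linear": [0,-0.1,3.5],"twist": 0},
    {"claw": 1,"linear": [0,-0.1,4.5],"twist": 0},
    {"claw": 1,"linear": [0,-0.1,5.5],"twist": 0},
    {"claw": 1,"linear": [0,-0.1,6.3],"twist": 0},
    {"claw": 1,"linear": [0,-0.1,7.0],"twist": 0},
    {"claw": 1,"linear": [0,-0.1,7.5],"twist": 0},
  ],
)

```text
t: 12.62
position: [0.5239, 0.3472, 0.0939]
eef_rot: [3.141, 0.029, -0.002]
ft_force: [1.0, 0.3, -3.1]
finger_gap: 0.0196
grasp_force: 60.6
```

Call:
jog_arm(
  plan=[
    {"claw": 1,"linear": [0,0,0.3],"twist": 0},
    {"claw": 1,"linear": [0,0,0.6],"twist": 0},
    {"claw": 1,"linear": [0,0,0.8],"twist": 0},
    {"claw": 1,"linear": [0,0,1.0],"twist": 0},
    {"claw": 1,"linear": [0,0,1.2],"twist": 0},
    {"claw": 1,"linear": [0,0,1.4],"twist": 0},
    {"claw": 1,"linear": [0,0,1.6],"twist": 0},
    {"claw": 1,"linear": [0,0,1.8],"twist": 0},
    {"claw": 1,"linear": [0,0,1.8],"twist": 0},
    {"claw": 1,"linear": [0,0,1.8],"twist": 0},
  ],
)

```text
t: 13.45
position: [0.5243, 0.3473, 0.0772]
eef_rot: [3.141, 0.029, -0.0]
ft_force: [-0.2, -0.6, -2.0]
finger_gap: 0.0192
grasp_force: 60.6
```

```bash
python3 - <<'E'
from h import *
totool([.524,.347,.0765],1)
s=grab('side','side7.png');
im=s['frame'];g=im.max(2)
p=bot.state()['position']
for n,q in [('prong near tip bot',[.026,-.027,0]),('prong near tip top',[.026,-.027,.005])]:
    print(n,proj(s,[p[0]+q[0],p[1]+q[1],p[2]-.0648+q[2]]).round(1))
a=cv2.resize(s['frame'][155:205,265:325],(720,600),interpolation=cv2.INTER_NEAREST);cv2.imwrite('pics/c7.png',a[:,:,::-1])
E
```

```text
pos [0.5243 0.3473 0.0772] yaw 1.05 linear cm [-0.03  0.03  0.07] twist 0.05 F [-0.2 -0.6 -2. ] t 13.45 gap 0.0192
prong near tip bot [[305.9 183.8]]
prong near tip top [[305.8 182.4]]
```

View pics/c7.png

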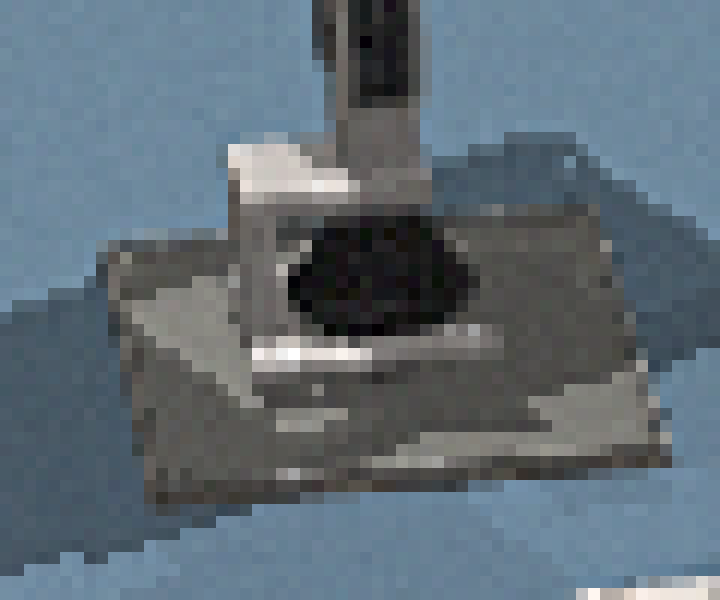

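Crop: the cap stands in the tray at about (380,275), with the fork just clear under its rim; forces are back to baseline. I withdraw the fork straight back toward −x.

Call:
jog_arm(
  plan=[
    {"claw": 1,"linear": [0,0,0.07],"twist": 0},
    {"claw": 1,"linear": [-0.4,0,0.07],"twist": 0},
    {"claw": 1,"linear": [-1,0,0.07],"twist": 0},
    {"claw": 1,"linear": [-1.8,0,0.07],"twist": 0},
    {"claw": 1,"linear": [-2.6,0,0.07],"twist": 0},
    {"claw": 1,"linear": [-3.4,0,0.07],"twist": 0},
    {"claw": 1,"linear": [-4.2,0,0.07],"twist": 0},
    {"claw": 1,"linear": [-5.2,0,0.07],"twist": 0},
    {"claw": 1,"linear": [-6.4,0,0.07],"twist": 0},
    {"claw": 1,"linear": [-7.6,0,0.07],"twist": 0},
  ],
)

```text
t: 14.33
position: [0.4472, 0.346, 0.0767]
eef_rot: [-3.141, -0.029, -0.0]
ft_force: [-0.5, 0.8, -2.0]
finger_gap: 0.0192
grasp_force: 60.6
```

Call:
jog_arm(
  plan=[
    {"claw": 1,"linear": [-0.4,0,0],"twist": 0},
    {"claw": 1,"linear": [-0.4,0,-1],"twist": 0},
    {"claw": 1,"linear": [-0.4,0,-4],"twist": 0},
    {"claw": 1,"linear": [-0.4,0,-7],"twist": 0},
    {"claw": 1,"linear": [-0.4,0,-10],"twist": 0},
    {"claw": 1,"linear": [-0.4,0,-10],"twist": 0},
    {"claw": 1,"linear": [-0.4,0,-10],"twist": 0},
  ],
)

```text
t: 14.92
position: [0.4465, 0.3469, 0.1802]
eef_rot: [-3.138, -0.029, -0.009]
ft_force: [0.1, 0.2, -2.0]
finger_gap: 0.0195
grasp_force: 61.0
```

```bash
python3 - <<'E'
from h import *
s=grab('side');g=s['frame'].max(2)
m=np.zeros_like(g);m[165:200,280:320]=(g[165:200,280:320]<60)*255
n,l,st,ce=cv2.connectedComponentsWithStats(m)
for i in range(1,n):
    if st[i,4]>10: print(st[i],ce[i].round(1))
a=np.linspace(0,6.28,80)
C=np.vstack([np.c_[.524+r*np.cos(a),.347+r*np.sin(a),0*a+z] for r,z in((.014,.003),(.024,.021),(.024,.025),(.017,.037))])
u=proj(s,C);print('pred upright box',u.min(0).round(1),u.max(0).round(1))
totool([.5298,-.3158,.17],-11.25)
E
```

```text
[289 172  16  15 158] [296.2 178.8]
pred upright box [287.9 170.8] [303.7 185.5]
pos [0.4451 0.3461 0.1778] yaw 1.05 linear cm [ 7.26 66.34  0.72] twist 12.3 F [ 0.3 -0.  -2.6] t 14.97 gap 0.0197
```

The cap's pixel box matches the prediction for an upright cap resting at (0.524, 0.347). Now I return the puller.

Call:
jog_arm(
  plan=[
    {"claw": 1,"linear": [0,1,0],"twist": 0},
    {"claw": 1,"linear": [0,3,0],"twist": 0},
    {"claw": 1,"linear": [0,6,0],"twist": 0},
    {"claw": 1,"linear": [0,9.5,0],"twist": 0},
    {"claw": 1,"linear": [0,13,0],"twist": 0},
    {"claw": 1,"linear": [0,16.5,0],"twist": 0},
    {"claw": 1,"linear": [0,20,0],"twist": 0},
    {"claw": 1,"linear": [0,23.5,0],"twist": 0},
    {"claw": 1,"linear": [0,27,0],"twist": 0},
    {"claw": 1,"linear": [0,30.5,0],"twist": 0},
  ],
)

```text
t: 15.8
position: [0.4481, 0.0389, 0.1747]
eef_rot: [-3.141, -0.029, 0.005]
ft_force: [0.8, -0.1, -2.5]
finger_gap: 0.0189
grasp_force: 60.6
```

Call:
jog_arm(
  plan=[
    {"claw": 1,"linear": [0.7,3.5,0],"twist": 0},
    {"claw": 1,"linear": [1.4,7,0],"twist": 0},
    {"claw": 1,"linear": [2.1,10.5,0],"twist": 0},
    {"claw": 1,"linear": [2.8,14,0],"twist": 0},
    {"claw": 1,"linear": [3.5,17.5,0],"twist": 0},
    {"claw": 1,"linear": [4.3,21,0],"twist": 3},
    {"claw": 1,"linear": [5.1,24.5,0],"twist": 6},
    {"claw": 1,"linear": [5.9,28,0],"twist": 9},
    {"claw": 1,"linear": [6.6,31.5,0],"twist": 11},
    {"claw": 1,"linear": [7.1,34,0],"twist": 12.3},
  ],
)

```text
t: 16.63
position: [0.5256, -0.3005, 0.1742]
eef_rot: [-3.125, 0.313, 0.005]
ft_force: [0.2, 0.4, -2.8]
finger_gap: 0.0193
grasp_force: 60.6
```

Call:
jog_arm(
  plan=[
    {"claw": 1,"linear": [0,0,0],"twist": 0},
    {"claw": 1,"linear": [0,0,0],"twist": 0},
    {"claw": 1,"linear": [0,0,0],"twist": 0},
    {"claw": 1,"linear": [0,0,0],"twist": 0},
  ],
)

```text
t: 16.97
position: [0.5263, -0.2963, 0.1754]
eef_rot: [-3.125, 0.306, 0.003]
ft_force: [0.9, -0.6, -2.5]
finger_gap: 0.0193
grasp_force: 60.7
```

```bash
python3 - <<'E'
from h import *
totool([.5298,-.3158,.0688],-11.25)
E
```

```text
pos [ 0.5263 -0.2963  0.1754] yaw -11.19 linear cm [ 0.75  1.85 10.66] twist 0.06 F [ 0.9 -0.6 -2.5] t 16.97 gap 0.0193
```

Call:
jog_arm(
  plan=[
    {"claw": 1,"linear": [0.4,1,1],"twist": 0},
    {"claw": 1,"linear": [0.7,1.9,3],"twist": 0},
    {"claw": 1,"linear": [0.7,1.9,5],"twist": 0},
    {"claw": 1,"linear": [0.7,1.9,7],"twist": 0},
    {"claw": 1,"linear": [0.7,1.9,8.5],"twist": 0},
    {"claw": 1,"linear": [0.7,1.9,9.3],"twist": 0},
    {"claw": 1,"linear": [0.7,1.9,9.8],"twist": 0},
    {"claw": 1,"linear": [0.7,1.9,10.1],"twist": 0},
    {"claw": 1,"linear": [0.7,1.9,10.3],"twist": 0},
    {"claw": 1,"linear": [0.7,1.9,10.3],"twist": 0},
  ],
)

```text
t: 17.8
position: [0.5308, -0.3177, 0.0743]
eef_rot: [3.126, -0.307, 0.002]
ft_force: [0.6, 0.0, -1.6]
finger_gap: 0.0194
grasp_force: 60.5
```

Call:
jog_arm(
  plan=[
    {"claw": 1,"linear": [0,0,0.1],"twist": 0},
    {"claw": 1,"linear": [0,0,0.2],"twist": 0},
    {"claw": 1,"linear": [0,0,0.25],"twist": 0},
    {"claw": 1,"linear": [0,0,0.25],"twist": 0},
    {"claw": 1,"linear": [0,0,0.25],"twist": 0},
  ],
)

```text
t: 18.22
position: [0.5304, -0.3178, 0.0712]
eef_rot: [3.126, -0.308, 0.0]
ft_force: [0.5, 0.3, -2.2]
finger_gap: 0.0194
grasp_force: 60.5
```

Call:
jog_arm(
  plan=[
    {"claw": 1,"linear": [0,0,0.1],"twist": 0},
    {"claw": 1,"linear": [0,0,0.15],"twist": 0},
    {"claw": 1,"linear": [0,0,0.2],"twist": 0},
    {"claw": 1,"linear": [0,0,0.2],"twist": 0},
    {"claw": 1,"linear": [0,0,0.2],"twist": 0},
  ],
)

```text
t: 18.63
position: [0.5303, -0.3176, 0.069]
eef_rot: [-3.126, 0.308, 0.0]
ft_force: [-0.1, 0.7, -1.9]
finger_gap: 0.0195
grasp_force: 60.5
```

Call:
jog_arm(
  plan=[
    {"claw": 1,"linear": [0,0,0.05],"twist": 0},
    {"claw": 1,"linear": [0,0,0.05],"twist": 0},
    {"claw": 1,"linear": [0,0,0.05],"twist": 0},
  ],
)

```text
t: 18.88
position: [0.5305, -0.3178, 0.0688]
eef_rot: [3.126, -0.308, 0.0]
ft_force: [-0.5, -0.2, 0.6]
finger_gap: 0.0188
grasp_force: 60.8
```

The force sign changed, so the puller's weight is on the mat. I release and retreat.

Call:
jog_arm(
  plan=[
    {"claw": 0.5,"linear": [0,0,0],"twist": 0},
    {"claw": 0.3,"linear": [0,0,0],"twist": 0},
    {"claw": 0,"linear": [0,0,0],"twist": 0},
    {"claw": -0.5,"linear": [0,0,0],"twist": 0},
    {"claw": -0.8,"linear": [0,0,0],"twist": 0},
    {"claw": -0.8,"linear": [0,0,0],"twist": 0},
    {"claw": -0.8,"linear": [0,0,0],"twist": 0},
    {"claw": -0.8,"linear": [0,0,-1],"twist": 0},
    {"claw": -0.8,"linear": [0,0,-3],"twist": 0},
    {"claw": -0.8,"linear": [0,0,-6],"twist": 0},
  ],
)

```text
t: 19.72
position: [0.5285, -0.3163, 0.1266]
eef_rot: [-3.123, 0.308, 0.008]
ft_force: [0.2, 0.3, -1.0]
finger_gap: 0.0767
grasp_force: 0.0
```

Call:
jog_arm(
  plan=[
    {"claw": -0.8,"linear": [0,0,-4],"twist": 0},
    {"claw": -0.8,"linear": [0,0,-8],"twist": 0},
    {"claw": -0.8,"linear": [0,0,-10],"twist": 0},
    {"claw": -0.8,"linear": [-4,0,-10],"twist": 0},
    {"claw": -0.8,"linear": [-8,0,-10],"twist": 0},
    {"claw": -0.8,"linear": [-12,0,-10],"twist": 0},
    {"claw": -0.8,"linear": [-12,3,-10],"twist": 0},
    {"claw": -0.8,"linear": [-12,7,-10],"twist": 0},
    {"claw": -0.8,"linear": [-12,11,-10],"twist": 0},
    {"claw": -0.8,"linear": [-12,15,-10],"twist": 0},
  ],
)

```text
t: 20.55
position: [0.3829, -0.4428, 0.2303]
eef_rot: [3.125, -0.307, 0.002]
ft_force: [0.6, -0.2, 1.1]
finger_gap: 0.0764
grasp_force: 0.0
```

Call:
jog_arm(
  plan=[
    {"claw": -0.8,"linear": [0,4,0],"twist": 0},
    {"claw": -0.8,"linear": [0,8,0],"twist": 0},
    {"claw": -0.8,"linear": [0,10,0],"twist": 0},
    {"claw": -0.8,"linear": [0,10,0],"twist": 0},
    {"claw": -0.8,"linear": [0,10,0],"twist": 0},
    {"claw": -0.8,"linear": [0,10,0],"twist": 0},
  ],
)

```text
t: 21.05
position: [0.3641, -0.5387, 0.2288]
eef_rot: [-3.126, 0.308, -0.0]
ft_force: [0.5, -0.5, -0.5]
finger_gap: 0.0766
grasp_force: 0.0
```

```bash
python3 - <<'E'
from h import *
t=grab('top');s=grab('side')
g=t['frame'].max(2);m=np.zeros_like(g);m[226:275,403:446]=(g[226:275,403:446]>95)*255
n,l,st,ce=cv2.connectedComponentsWithStats(m)
for i in range(1,n):
    if st[i,4]>8: print('top puller',st[i],ce[i].round(1))
for nm,f,z0,z1,x0,x1 in(('side cap',s,165,200,280,320),('top cap',t,220,265,95,145)):
    g=f['frame'].max(2);m=np.zeros_like(g);m[z0:z1,x0:x1]=(g[z0:z1,x0:x1]<55)*255
    n,l,st,ce=cv2.connectedComponentsWithStats(m)
    for i in range(1,n):
        if st[i,4]>20: print(nm,st[i],ce[i].round(1),onz(f,[ce[i]],.025).round(4))
# change in the rest of the side and top pictures
for nm,f in(('side0.png',s),('top0.png',t)):
    d=cv2.absdiff(cv2.imread('pics/'+nm)[:,:,::-1],f['frame']).max(2)
    R={'side':{'oil':(250,305,410,442),'socket':(180,203,362,382),'spanner':(240,265,215,285)},'top0':{'oil':(128,170,370,405),'socket':(143,165,168,190)}}[nm[:4]]
    for k,(a,b,c,e) in R.items(): print(nm,k,d[a:b,c:e].mean().round(1))
totool([.5,0,.2])
E
```

```text
top puller [428 233  10  11  89] [432.3 238.1]
top puller [407 234   9  28 116] [410.5 248.2]
top puller [416 244  18  22 255] [424.6 254.4]
side cap [295 173   9  13  72] [298.8 179.3] [[0.5307 0.3298 0.025 ]]
side cap [295 191   4   9  25] [296.4 195.6] [[0.509  0.2348 0.025 ]]
top cap [103 232  23  21 380] [114.4 241.7] [[0.5237 0.3454 0.025 ]]
side0.png oil 8.1
side0.png socket 8.5
side0.png spanner 70.1
top0.png oil 2.9
top0.png socket 2.6
pos [ 0.3646 -0.5382  0.229 ] yaw -11.17 linear cm [  2.86 -55.43   2.91] twist None F [-0.4  0.4  0.5] t 21.15 gap 0.0767
```

The puller's top-view blobs match the original standing pose to within 1 px. The cap shows as a round disc at (0.524, 0.345) in the tray, and the oil can and socket have not moved. The large spanner difference in the side view is probably the arm or its shadow; nothing passed low near the spanner. I hand in.

```bash
python3 -c "
from rig import bot
print(bot.sign_off())"
```

```text
the job is handed in; nothing more can be done
None
```

I pulled the cap off with the puller and set it down upright in the grey tray, then stood the puller back on the larger black mat. I handed the job in at about 21 s; no verdict was shown. Images show the oil can and socket unmoved, but I couldn't confirm the spanner because the final side view differed there.

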